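# Roll the gas trap into the V-block and push it home

## Robot

A 7-joint arm with a two-finger parallel gripper is mounted at the origin on a cart in front of the work surface, level with it; the furniture and walls round the work are solid. World frame = base frame: x ahead of the robot, y to its left, z up, the work surface at z = 0. Lengths are in m, angles in rad, forces in N, time in s.
With the tool pointing down it reaches from about 0.35 to 0.775 m from the base axis. Payload 3.1 kg.
Tool frame: the origin (TCP) lies at the centre of the arm's flange, where the gripper is bolted on; the fingertips stand ahead of it and the grasp point (between the pads) lies 155 mm ahead of it (env.tcp_to_tips is the y of the fingertips in the tool frame, in m); y points along the fingers, z is the direction in which the jaws open and shut, and the axes are right-handed (so a half turn about y gives the same grasp; the last joint's range is limited). The gripper opens to 85 mm and grips with 20 to 120 N. Pads are 22 mm wide; open, the fingers measure 114 mm over their backs; the gripper's body (76 mm by 85 mm) begins 54 mm behind the grasp point. The pads swing forward as they close: fully open they stand 13 mm farther back than shut.
Start: joints at [-1.334, 0.311, 0.014, 1.512, -0.004, 1.319, -0.027], TCP at [0.151, 0.529, 0.405] pointing down, gripper open.
Joint ranges: [-2.7, 2.7], [-0.3, 1.91], [-1.27, 1.3], [0.12, 2.57], [-1.44, 4.58], [0.2, 2.03], [-3.05, 3.05]. Speed limits (rad/s): [2.79, 2.79, 3.14, 3.14, 3.14, 3.14, 3.14].

## Interface

Orientations are given as a rotation vector (axis times angle).
In Python, from workcell import telemetry, camera, env gives the robot as it stands. The module is installed in compiled form; this text tells all that it offers.
- The arm moves only by the tool carry_out, never from a script. Its argument "series" is a list of rows, each an object of numbers: "dx", "dy", "dz": the shift along the world's x, y, z in m; "spin": the turn about the world's z in degrees. In form: [{"dx": .., "dy": .., "dz": .., "spin": ..}, ...]. A call has 1 to 20 rows; each row shifts and turns the commanded pose from where the row before left it; what a row does not reach is not made up. A row lasts 1/12 s, in which the tool goes at most 41.7 mm and 7.16 degrees, less where a joint would pass 70% of its speed; a pose out of reach is approached as far as the arm can. A call with a gripper value outside its range is refused whole. "claw" is the closure in counts, from 0 (fully open) to 255 (shut), set as the call begins (left out, the last holds). The fingers move at their own pace and stop on an object; the grip force is fixed at half the most. Time passes only in rows, so rows that do not move let the fingers close. It gives the time, the measured TCP pose, the force and the opening at its end, in the units of the state.
- telemetry.get_state(): the state, without advancing time (a new reading comes with each control period).
- camera(name): name is "side" or "top"; returns a dict with "pixels" (420x560x3 uint8, red, green, blue), "intrinsics" (3x3 intrinsics, pixels), "R" (3x3) and "t" (3): a world point X has camera coordinates R X + t. Camera axes: x right, y down, z forward; pixel columns grow to the right and rows downward; lengths in m; the calibration is good to about 2 mm. A picture is of the moment at which its call begins. There is no depth.
- env.job_done(): hands the job in, once; it reports no verdict.
The state is a dict: "t": time; "joint_pos": joint angles; "joint_vel": joint speeds; "tau": joint torques, N m; "position": TCP position; "tcp_rot": TCP orientation; "force": force on the tool from outside, world axes, zero at the start; "torque": the same for the moment, N m; "width": finger opening in m.
Only numpy, scipy, OpenCV 4.12 (cv2) and the standard library are available. Lean on these libraries where they do the work, as an engineer would, in place of code of your own. Each camera call takes 0.05 s, during which the arm holds its last target.

## Task

Roll the round steel gas trap along the bench by pushing its side, up over the ramp of the aluminium V-block, until it drops and lies still in the V groove. Then push it endwise along the groove, away from you, until its far end is fully against the upright stop plate, and leave it there untouched. Never lift or carry the trap, and leave the vial, the tape reel and the jar where they stand.

Things in the scene. Friction and masses are not known exactly. Their poses are not given: they have to be found in the camera images.
- gas_trap: the gas trap: a plain round cylinder of polished, fairly slippery steel with aluminium ends, 44 mm in diameter, 110 mm long, about 0.35 kg, loose, lying on its side on the bench. Origin at its centre (22 mm above the bench at the start); its x axis is the cylinder's axis (ends at x = -55 and +55 mm, flat); y and z turn with it as it rolls. It rolls freely and can run ahead of the finger
- v_block: the V-block: a folded aluminium sheet fixed to the bench, the same profile along its x from -85 to +66 mm. Origin on the bench at the groove's bottom line; x runs along the groove, away from the robot (within 0.2 rad of ahead), y to the left, z up. The groove's near wall falls from the crest to y = 0, z = 0; its far wall rises at 45 degrees to y = 34, z = 34 mm. Overall y = -68 to +53 mm; near end open
- v_crest (a point): middle of the crest between ramp and groove, 14 mm above the bench, at y = -21 mm in the V-block's frame. The ramp is straight and rises to it from the bench at y = -68 mm, on the V-block's -y side (the robot's right); the crest is 2 mm wide and runs the block's whole length. Axes parallel to the V-block's
- stop_face (a point): middle of the near face of the upright steel stop plate at the groove's far end, at x = 60, y = 8, z = 23 mm in the V-block's frame; the plate is 50 mm wide (y = -17 to +33 mm), 46 mm high, 6 mm thick. Axes parallel to the V-block's
- trap_home (a point): where the trap's centre is when it lies in the groove with its far end against the stop plate: x = 5, y = -2.5, z = 28.6 mm in the V-block's frame; axes parallel to the V-block's. At the start the trap lies about 30 to 50 mm nearer the robot along x and 160 to 220 mm to the -y side, its axis within 0.12 rad of the groove's. Sliding it along the groove takes about 1 to 4 N
- headspace_vial: bystander: slim clear glass vial with a white cap, standing, 23 mm in diameter, 77 mm high, beyond the trap; origin at its underside
- ptfe_tape: bystander: white reel of thread tape lying flat, 50 mm in diameter, 16 mm high, to the right of the work; origin at its underside
- septa_jar: bystander: small white jar with a green lid, 39 mm in diameter, 47 mm high, to the left of the V-block; origin at its underside

How it is judged:
On the way, in this order (a step that is already met when the one before it is completed fails the run):
1. the trap has rolled about its own axis by a sixth of a turn or more on the bench, before the ramp (angle between gas_trap's own z axis and vertical above 1 rad and height (world z) of gas_trap below 0.026 m), for 0.02 s.
2. the trap lies in the V groove, at rest across it (y of gas_trap in the frame of trap_home between -0.003 and 0.003 m and z of gas_trap in the frame of trap_home between -0.003 and 0.003 m and angle between the x axis of gas_trap and the x axis of v_block, either way round below 0.06 rad and linear speed of gas_trap below 0.02 m/s), for 0.2 s.
At the end, for the whole second after the job is handed in: the trap lies in the V groove (across and in height within 3 mm of its seat, axis within 0.06 rad of the groove), its far end within 4 mm of the stop plate, at rest and untouched (all of step 2 and x of gas_trap in the frame of trap_home between -0.004 and 0.004 m).
It fails at once if the trap is lifted or carried: its centre rises above 45 mm anywhere, or above 30 mm over the open bench before the ramp (height (world z) of gas_trap above 0.045 m or (height (world z) of gas_trap above 0.03 m and y of gas_trap in the frame of trap_home below -0.085 m)).
It fails at once if the trap is tipped on end or falls off the bench (angle between gas_trap's own x axis and vertical below 1.2 rad or angle between gas_trap's own x axis and vertical above 1.95 rad or height (world z) of gas_trap below -0.01 m).
It fails at once if a bystander (vial, tape reel or jar) is shifted by more than 20 mm (distance of any of headspace_vial, ptfe_tape, septa_jar from where it was at the start of the episode above 0.02 m).
It also fails if it takes over 48 s, if anything falls off the work surface, if the arm or the gripper's body presses on something with over 40 N, if the wrist force passes 120 N, or if a joint passes its speed limit or range.

## Working session

There is one attempt and no reset: what is moved stays moved. The work goes in short steps, Python scripts to look and compute and a tool call to move; the robot and the scene stay as the last step left them, time stands still between calls to the robot, and variables do not carry over. Pictures are saved under pics/ and viewed, and the job is handed in when it is done.

Besides the shell and the picture viewer there is one more tool, called after "Call:" as a command line: name --argument value ..., lists and objects as JSON in quotes. carry_out: Moves the arm, as the interface text tells. Its arguments: {"type":"object","properties":{"series":{"type":"array"},"claw":{"type":"number"}},"required":["series"]}

```bash
mkdir -p pics
python3 - <<'E'
from workcell import telemetry, camera, env
import cv2,numpy as np
s=telemetry.get_state()
for k,v in s.items(): print(k,np.round(v,4))
print(env.tcp_to_tips)
for n in("side","top"):
    c=camera(n); cv2.imwrite(f"pics/{n}0.png",c["pixels"][:,:,::-1]); print(n,c["intrinsics"],c["R"],c["t"])
E
```

```text
t 0.0
joint_pos [-1.3337  0.3118  0.014   1.513  -0.0044  1.3192 -0.0272]
joint_vel [ 0.0006  0.0003  0.0001  0.0006  0.0007 -0.0013  0.0013]
tau [-2.00000e-04 -3.79921e+01  1.46000e-01 -2.30593e+01  1.22000e-02
  1.35000e-02  0.00000e+00]
position [0.1512 0.5285 0.4036]
tcp_rot [-1.5621  0.219  -0.2187]
force [-0.1226 -0.0615 -0.1051]
torque [ 0.0092 -0.0204  0.0424]
width 0.0856
0.1734
side [[516.02095693   0.         282.37633252]
 [  0.         516.02095693 206.48315258]
 [  0.           0.           1.        ]] [[ 0.95413224 -0.29890093 -0.01702659]
 [-0.17257953 -0.50264347 -0.84709258]
 [ 0.24463846  0.81117678 -0.53117252]] [-0.56386152  0.14221827  1.10290752]
top [[411.60042986   0.         276.76350701]
 [  0.         411.60042986 209.26283013]
 [  0.           0.           1.        ]] [[ 0.00863975 -0.99994339  0.00621109]
 [-0.99076753 -0.00940053 -0.13524548]
 [ 0.13529621 -0.00498526 -0.99079265]] [-0.04737926  0.5908256   0.92277196]
```

View pics/side0.png

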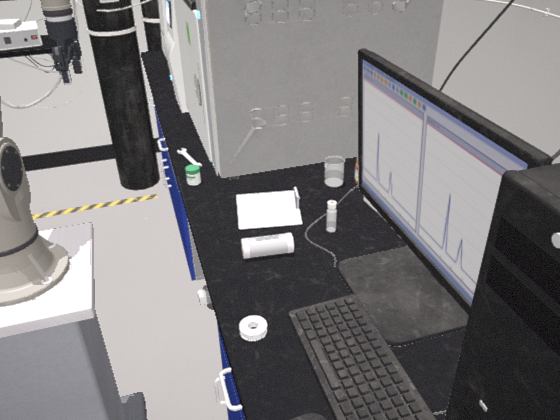

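View pics/top0.png

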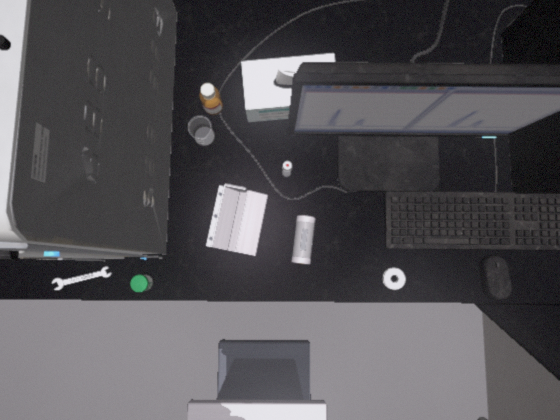

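Top view: trap at about (304,239), V-block at (237,220), vial (287,169), reel (394,279), jar (141,284). I'll enlarge the work area next.

Run:
```python
import cv2
a=cv2.imread("pics/top0.png")[170:280,195:335]; cv2.imwrite("pics/topc.png",cv2.resize(a,None,fx=5,fy=5,interpolation=cv2.INTER_CUBIC))
a=cv2.imread("pics/side0.png")[180:265,225:345]; cv2.imwrite("pics/sidec.png",cv2.resize(a,None,fx=6,fy=6,interpolation=cv2.INTER_CUBIC))
```

```text
(no output)
```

View pics/topc.png

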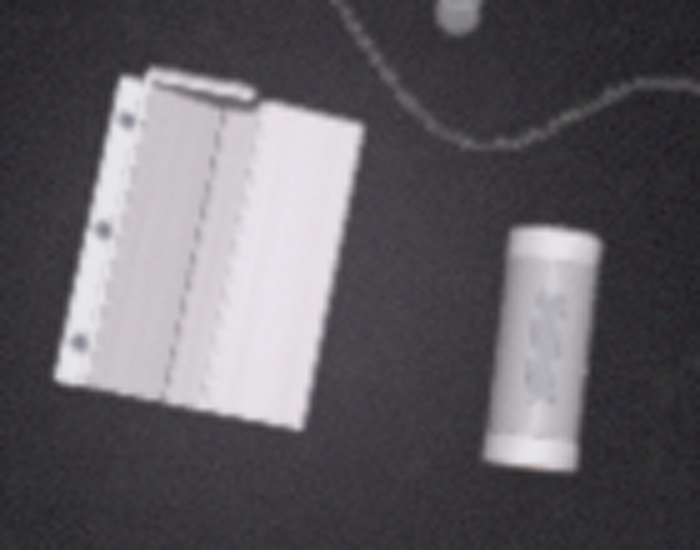

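View pics/sidec.png

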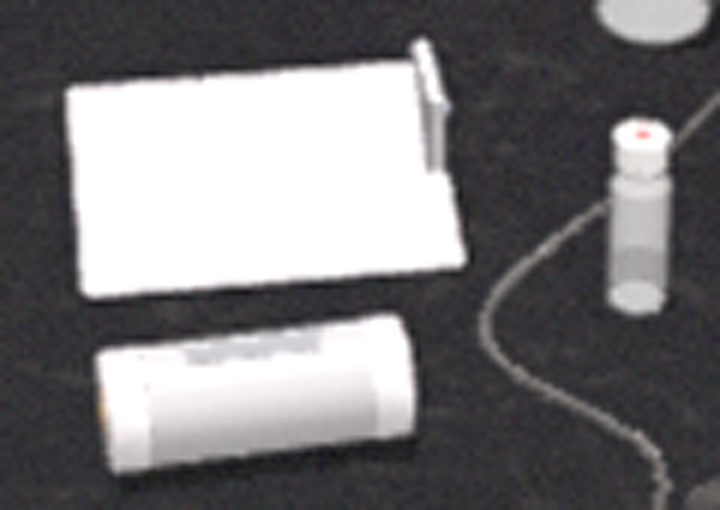

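The crop shows the bright ramp at the right, its foot edge running from (303,430) to (363,125). The dashed groove line starts at (165,400). The trap spans (485-600, 225-472). Now to turn these into positions.

```bash
cat > h.py <<'E'
import cv2,numpy as np
from workcell import telemetry,camera,env
def ray(c,p,z):
    K,R,t=c["intrinsics"],c["R"],c["t"]; d=R.T@np.linalg.inv(K)@np.array([p[0],p[1],1.]); C=-R.T@t
    return C+d*(z-C[2])/d[2]
def proj(c,X):
    q=c["intrinsics"]@(c["R"]@np.array(X)+c["t"]); return q[:2]/q[2]
def blob(c,near,thr=120):
    g=cv2.cvtColor(c["pixels"],cv2.COLOR_RGB2GRAY); m=(g>thr).astype(np.uint8)
    cs,_=cv2.findContours(m,cv2.RETR_EXTERNAL,cv2.CHAIN_APPROX_NONE)
    return max(cs,key=lambda q:cv2.pointPolygonTest(q,near,True))
E
python3 - <<'E'
from h import *
c=camera("top"); s=camera("side")
vb=blob(c,(243,222)); tr=blob(c,(304,240))
r=cv2.minAreaRect(tr); print("trap rect",r)
box=cv2.boxPoints(r)
print("trap box z=.022\n",np.array([ray(c,b,.022) for b in box]).round(4), ray(c,r[0],.022).round(4))
f=lambda x,y:np.array([x/5+195-.4,y/5+170-.4])
A=ray(c,f(304,431),0);B=ray(c,f(365,125),0);G=ray(c,f(165,401),0);L=ray(c,f(54,380),0)
print("foot",A,B,np.linalg.norm(B-A),"groove near",G,"left near",L, np.linalg.norm(L-A))
u=(B-A)/np.linalg.norm(B-A); th=np.arctan2(u[1],u[0]); v=np.array([-u[1],u[0],0])
print("th",th)
for O in (A+85*u/1000+.068*v, B-.066*u+.068*v, G+.085*u): print("origin",O)
for n,p,z in(("vial",(287,164),.077),("tape",(394,279),.016),("jar",(139,284),.047)): print(n,ray(c,p,z))
# side view corner checks
g=lambda x,y:np.array([x/6+225-.4,y/6+180-.4])
print("side foot near/far",ray(s,g(84,297),0),ray(s,g(466,266),0))
ts=blob(s,(267,246)); print("side trap",cv2.minAreaRect(ts))
st=telemetry.get_state(); from scipy.spatial.transform import Rotation as Ro
print(Ro.from_rotvec(st["tcp_rot"]).as_matrix().round(3))
E
```

```text
trap rect ((303.00701904296875, 238.94131469726562), (17.590078353881836, 48.49092483520508), 6.788974285125732)
trap box z=.022
 [[ 0.4693 -0.0775  0.022 ]
 [ 0.5832 -0.0907  0.022 ]
 [ 0.5786 -0.1323  0.022 ]
 [ 0.4649 -0.1185  0.022 ]] [ 0.5236 -0.1047  0.022 ]
foot [0.4834897  0.00808667 0.        ] [ 0.63277672 -0.0194614   0.        ] 0.1518074780983892 groove near [0.49724053 0.07513217 0.        ] left near [0.50683253 0.12877548 0.        ] 0.12292548744670061
th -0.1824781572929402
origin [0.57941821 0.05953296 0.        ]
origin [0.58021228 0.05938643 0.        ]
origin [0.58082927 0.05970746 0.        ]
vial [ 0.69079284 -0.06432069  0.077     ]
tape [ 0.43182023 -0.31897948  0.016     ]
jar [0.41670205 0.26821792 0.047     ]
side foot near/far [0.48462507 0.00937557 0.        ] [ 0.63529213 -0.01881369  0.        ]
side trap ((267.48236083984375, 244.6979522705078), (20.306251525878906, 52.59793472290039), 82.56858825683594)
[[ 0.961 -0.     0.275]
 [-0.275 -0.001  0.961]
 [ 0.    -1.    -0.001]]
```

Run:
```python
from h import *
s=camera("side");c=camera("top")
print("box base corner side",ray(s,(215,175),0), "top base?",ray(c,(168,252),0))
print("front edge bench",ray(s,(190,268),0))
# arc waypoints
import math
a0=math.atan2(.5285,.1512)
N=20
P=[]
for i in range(N+1):
    k=i/N; a=a0+k*(math.atan2(-.161,.515)-a0); r=(.55-.13*min(1,k*4)) if k<.7 else .42+.12*(k-.7)/.3
    P.append((r*math.cos(a),r*math.sin(a)))
P=np.array(P); print(np.hstack([P[1:],np.diff(P,axis=0)]).round(3), np.linalg.norm(np.diff(P,axis=0),axis=1).max())
```

```text
box base corner side [0.4833583  0.29417232 0.        ] top base? [0.49071338 0.21796749 0.        ]
front edge bench [ 0.35171039 -0.10047433  0.        ]
[[ 0.184  0.491  0.033 -0.038]
 [ 0.211  0.451  0.027 -0.04 ]
 [ 0.234  0.41   0.022 -0.041]
 [ 0.251  0.369  0.017 -0.041]
 [ 0.263  0.327  0.012 -0.041]
 [ 0.288  0.305  0.025 -0.022]
 [ 0.312  0.281  0.023 -0.024]
 [ 0.333  0.256  0.021 -0.026]
 [ 0.353  0.228  0.019 -0.027]
 [ 0.37   0.199  0.017 -0.029]
 [ 0.384  0.169  0.015 -0.03 ]
 [ 0.397  0.138  0.012 -0.031]
 [ 0.406  0.106  0.01  -0.032]
 [ 0.414  0.073  0.007 -0.033]
 [ 0.438  0.042  0.024 -0.031]
 [ 0.46   0.007  0.022 -0.035]
 [ 0.479 -0.031  0.019 -0.038]
 [ 0.495 -0.071  0.016 -0.041]
 [ 0.507 -0.115  0.012 -0.044]
 [ 0.515 -0.161  0.008 -0.046]] 0.050083184543747175
```

Call:
carry_out --series '[{"dx":0.014,"dy":-0.0253,"dz":0,"spin":-3.1},{"dx":0.014,"dy":-0.0253,"dz":0,"spin":-3.1},{"dx":0.014,"dy":-0.0253,"dz":0,"spin":-3.1},{"dx":0.014,"dy":-0.0253,"dz":0,"spin":-3.1},{"dx":0.014,"dy":-0.0253,"dz":0,"spin":-3.1},{"dx":0.014,"dy":-0.0253,"dz":0,"spin":-3.1},{"dx":0.014,"dy":-0.0253,"dz":0,"spin":-3.1},{"dx":0.014,"dy":-0.0253,"dz":0,"spin":-3.1},{"dx":0.0168,"dy":-0.0236,"dz":0,"spin":-3.1},{"dx":0.0168,"dy":-0.0236,"dz":0,"spin":-3.1},{"dx":0.0168,"dy":-0.0236,"dz":0,"spin":-3.1},{"dx":0.0168,"dy":-0.0236,"dz":0,"spin":-3.1},{"dx":0.0168,"dy":-0.0236,"dz":0,"spin":-3.1},{"dx":0.0168,"dy":-0.0236,"dz":0,"spin":-3.1},{"dx":0.0168,"dy":-0.0236,"dz":0,"spin":-3.1},{"dx":0.0168,"dy":-0.0236,"dz":0,"spin":-3.1}]' --claw 100

```text
t: 1.63
position: [0.3982, 0.1362, 0.4049]
tcp_rot: [-1.38, 0.891, -0.891]
force: [0.8, 0.7, -0.5]
width: 0.052
```

Call:
carry_out --series '[{"dx":0.0118,"dy":-0.0299,"dz":0,"spin":-3.1},{"dx":0.0118,"dy":-0.0299,"dz":0,"spin":-3.1},{"dx":0.0118,"dy":-0.0299,"dz":0,"spin":-3.1},{"dx":0.0118,"dy":-0.0299,"dz":0,"spin":-3.1},{"dx":0.0118,"dy":-0.0299,"dz":0,"spin":-3.1},{"dx":0.0118,"dy":-0.0299,"dz":0,"spin":-3.1},{"dx":0.0118,"dy":-0.0299,"dz":0,"spin":-3.1},{"dx":0.0118,"dy":-0.0299,"dz":0,"spin":-3.1},{"dx":0.0118,"dy":-0.0299,"dz":0,"spin":-3.1},{"dx":0.0118,"dy":-0.0299,"dz":0,"spin":-3.1},{"dx":0,"dy":0,"dz":-0.02,"spin":0},{"dx":0,"dy":0,"dz":-0.025,"spin":0},{"dx":0,"dy":0,"dz":-0.025,"spin":0},{"dx":0,"dy":0,"dz":-0.025,"spin":0},{"dx":0,"dy":0,"dz":-0.025,"spin":0},{"dx":0,"dy":0,"dz":-0.025,"spin":0},{"dx":0,"dy":0,"dz":0,"spin":0},{"dx":0,"dy":0,"dz":0,"spin":0}]'

```text
t: 3.13
position: [0.5153, -0.161, 0.2589]
tcp_rot: [-1.155, 1.296, -1.291]
force: [0.5, -0.5, 0.5]
width: 0.0518
```

Run:
```python
from h import *
from scipy.spatial.transform import Rotation as Ro
st=telemetry.get_state(); M=Ro.from_rotvec(st["tcp_rot"]).as_matrix(); print(M.round(3),st["position"],env.tcp_to_tips, np.arctan2(M[1,2],M[0,2]))
s=camera("side");c=camera("top")
p=np.array(st["position"])
for d in (.155,.1734):
  for w in(-.026,.026): print(d,w,proj(s,p+M@[0,d,w]),proj(c,p+M@[0,d,w]))
cv2.imwrite("pics/s1.png",cv2.resize(s["pixels"][100:300,190:390,::-1],None,fx=3,fy=3)); cv2.imwrite("pics/t1.png",cv2.resize(c["pixels"][140:320,200:400,::-1],None,fx=3,fy=3))
```

```text
[[-0.114 -0.003  0.993]
 [-0.993  0.001 -0.114]
 [-0.    -1.    -0.003]] [ 0.51528032 -0.16102734  0.25885945] 0.1734 -0.11456189667215037
0.155 -0.026 [256.62030016 230.90399324] [330.3481918  252.79816412]
0.155 0.026 [281.98216169 227.86604571] [332.85972517 228.91765332]
0.1734 -0.026 [256.98618952 238.346033  ] [329.21173321 253.07865277]
0.1734 0.026 [282.11088216 235.28052467] [331.68203521 229.67302478]
```

View pics/s1.png

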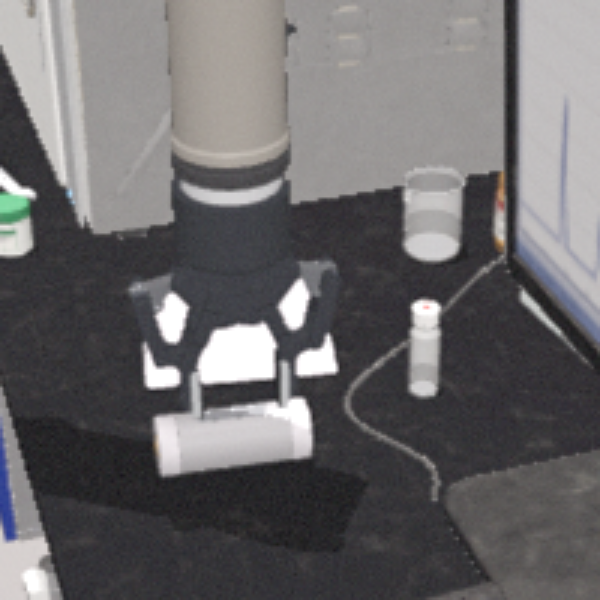

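View pics/t1.png

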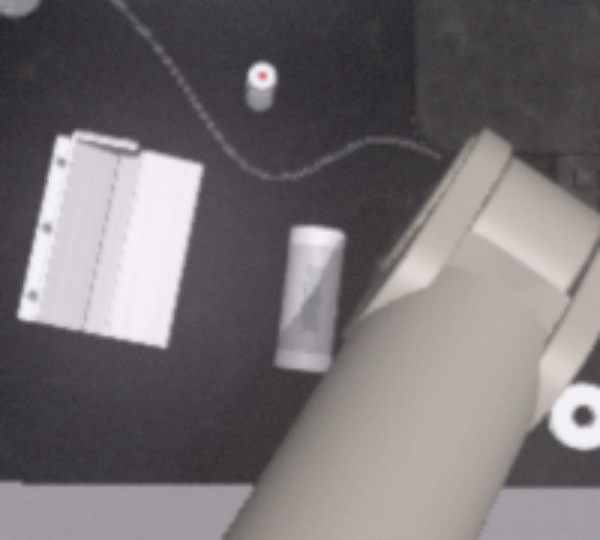

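The side crop shows the tips at about row 239, which fits tips 0.174 m ahead of the TCP. I'll descend and approach next.

Call:
carry_out --series '[{"dx":0,"dy":0,"dz":-0.02,"spin":0},{"dx":0,"dy":0,"dz":-0.02,"spin":0},{"dx":0,"dy":0,"dz":-0.02,"spin":0},{"dx":0,"dy":0,"dz":-0.012,"spin":0},{"dx":0,"dy":0,"dz":0,"spin":0},{"dx":0.0005,"dy":0.004,"dz":0,"spin":0},{"dx":0.0005,"dy":0.004,"dz":0,"spin":0},{"dx":0.0005,"dy":0.004,"dz":0,"spin":0},{"dx":0.0004,"dy":0.003,"dz":0,"spin":0},{"dx":0,"dy":0,"dz":0,"spin":0}]'

```text
t: 4.07
position: [0.5183, -0.1451, 0.1884]
tcp_rot: [-1.152, 1.291, -1.292]
force: [0.2, -0.3, -0.5]
width: 0.0519
```

Run:
```python
from h import *
s=camera("side");c=camera("top")
cv2.imwrite("pics/s2.png",cv2.resize(s["pixels"][150:290,200:380,::-1],None,fx=4,fy=4)); cv2.imwrite("pics/t2.png",cv2.resize(c["pixels"][140:320,200:400,::-1],None,fx=3,fy=3))
```

```text
(no output)
```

View pics/s2.png

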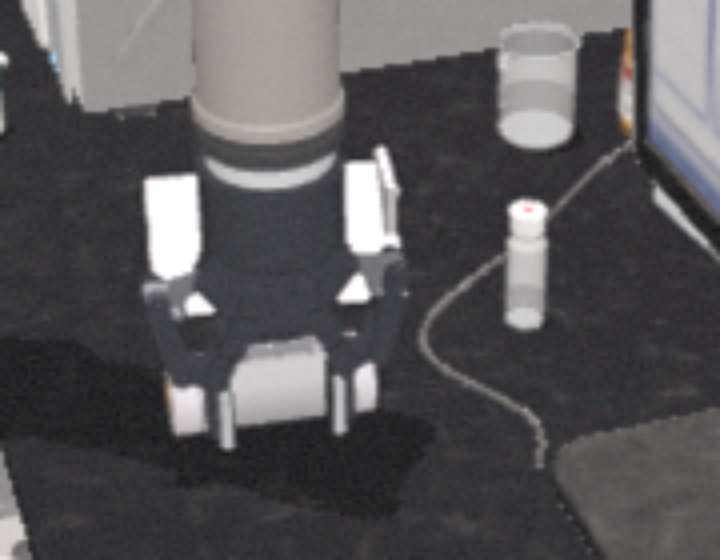

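View pics/t2.png

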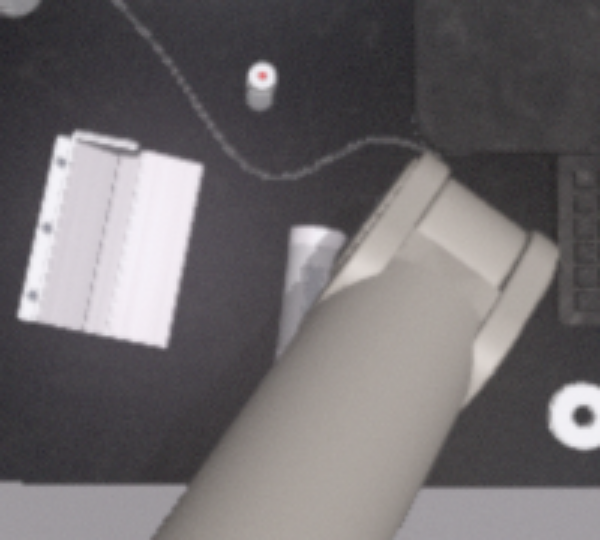

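The side crop shows both fingers low in front of the trap, with the trap untouched. Next I'll push slowly while turning toward the groove's direction.

Call:
carry_out --series '[{"dx":0.0003,"dy":0.003,"dz":0,"spin":0},{"dx":0.0003,"dy":0.003,"dz":0,"spin":0},{"dx":0.0003,"dy":0.003,"dz":0,"spin":0},{"dx":0.0003,"dy":0.003,"dz":0,"spin":0},{"dx":0.0004,"dy":0.003,"dz":0,"spin":-0.2},{"dx":0.0004,"dy":0.003,"dz":0,"spin":-0.2},{"dx":0.0004,"dy":0.003,"dz":0,"spin":-0.2},{"dx":0.0005,"dy":0.0035,"dz":0,"spin":-0.3},{"dx":0.0005,"dy":0.0035,"dz":0,"spin":-0.3},{"dx":0.0005,"dy":0.0035,"dz":0,"spin":-0.3},{"dx":0.0005,"dy":0.0035,"dz":0,"spin":-0.3},{"dx":0.0005,"dy":0.0035,"dz":0,"spin":-0.3},{"dx":0.0006,"dy":0.0035,"dz":0,"spin":-0.3},{"dx":0.0006,"dy":0.0035,"dz":0,"spin":-0.3},{"dx":0.0006,"dy":0.0035,"dz":0,"spin":-0.3},{"dx":0.0006,"dy":0.0035,"dz":0,"spin":-0.3},{"dx":0.0006,"dy":0.0035,"dz":0,"spin":-0.3},{"dx":0.0006,"dy":0.0035,"dz":0,"spin":-0.3}]'

```text
t: 5.67
position: [0.5262, -0.0866, 0.1877]
tcp_rot: [-1.117, 1.343, -1.343]
force: [0.1, 0.4, 0.8]
width: 0.0519
```

Run:
```python
from h import *
s=camera("side");c=camera("top")
cv2.imwrite("pics/s3.png",cv2.resize(s["pixels"][150:290,200:380,::-1],None,fx=4,fy=4)); cv2.imwrite("pics/t3.png",cv2.resize(c["pixels"][160:270,195:335,::-1],None,fx=5,fy=5,interpolation=cv2.INTER_CUBIC))
print(telemetry.get_state()["position"])
```

```text
[ 0.52632043 -0.08590941  0.18759428]
```

View pics/s3.png

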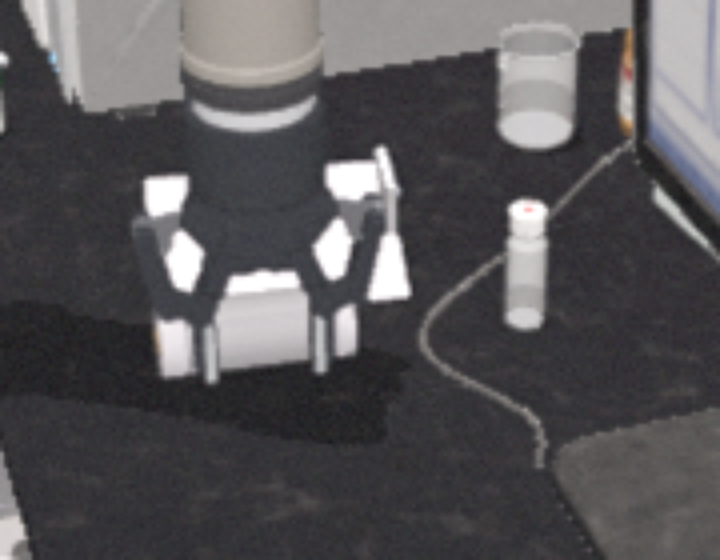

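View pics/t3.png

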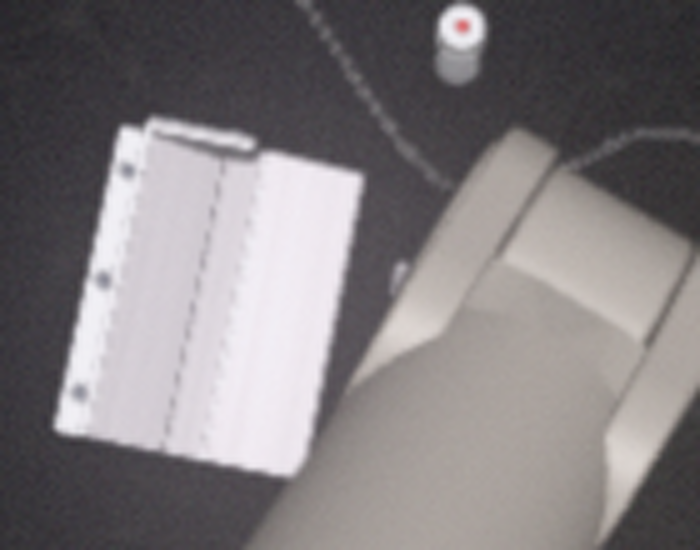

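The side crop shows the trap parallel to the fingers and still in contact, not yet on the ramp. I'll go on up the ramp, square to the groove.

Call:
carry_out --series '[{"dx":0.0007,"dy":0.0039,"dz":0,"spin":0},{"dx":0.0007,"dy":0.0039,"dz":0,"spin":0},{"dx":0.0007,"dy":0.0039,"dz":0,"spin":0},{"dx":0.0007,"dy":0.0039,"dz":0,"spin":0},{"dx":0.0007,"dy":0.0039,"dz":0,"spin":0},{"dx":0.0007,"dy":0.0039,"dz":0,"spin":0},{"dx":0.0007,"dy":0.0039,"dz":0,"spin":0},{"dx":0.0007,"dy":0.0039,"dz":0,"spin":0},{"dx":0.0007,"dy":0.0039,"dz":0,"spin":0},{"dx":0.0007,"dy":0.0039,"dz":0,"spin":0},{"dx":0.0007,"dy":0.0039,"dz":0.0005,"spin":0},{"dx":0.0007,"dy":0.0039,"dz":0.0005,"spin":0},{"dx":0.0007,"dy":0.0039,"dz":0.0005,"spin":0},{"dx":0.0007,"dy":0.0039,"dz":0.0005,"spin":0},{"dx":0.0007,"dy":0.0039,"dz":0.0005,"spin":0},{"dx":0.0007,"dy":0.0039,"dz":0.0005,"spin":0},{"dx":0.0007,"dy":0.0039,"dz":0.0005,"spin":0},{"dx":0.0007,"dy":0.0039,"dz":0.0005,"spin":0}]'

```text
t: 7.27
position: [0.5387, -0.0173, 0.192]
tcp_rot: [-1.117, 1.342, -1.344]
force: [-0.7, -4.6, 1.9]
width: 0.0519
```

Run:
```python
from h import *
s=camera("side");c=camera("top")
cv2.imwrite("pics/s4.png",cv2.resize(s["pixels"][150:290,200:380,::-1],None,fx=4,fy=4)); cv2.imwrite("pics/t4.png",cv2.resize(c["pixels"][160:270,195:335,::-1],None,fx=5,fy=5,interpolation=cv2.INTER_CUBIC))
print(telemetry.get_state()["position"])
```

```text
[ 0.53900123 -0.01553724  0.19171665]
```

View pics/s4.png

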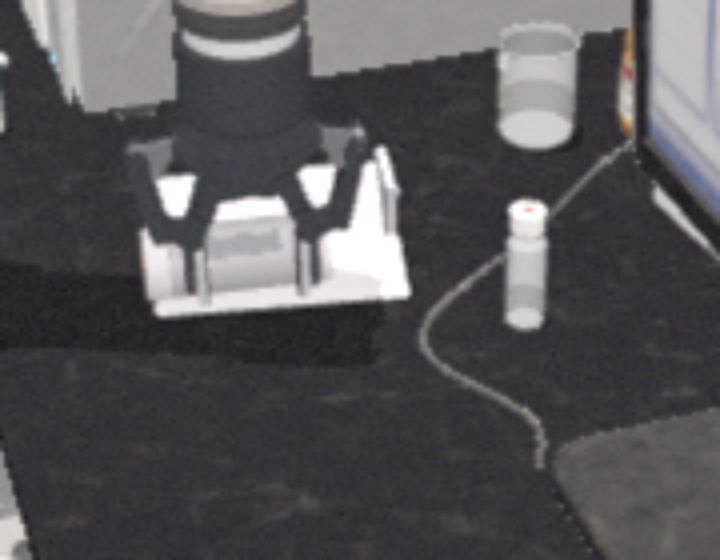

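View pics/t4.png

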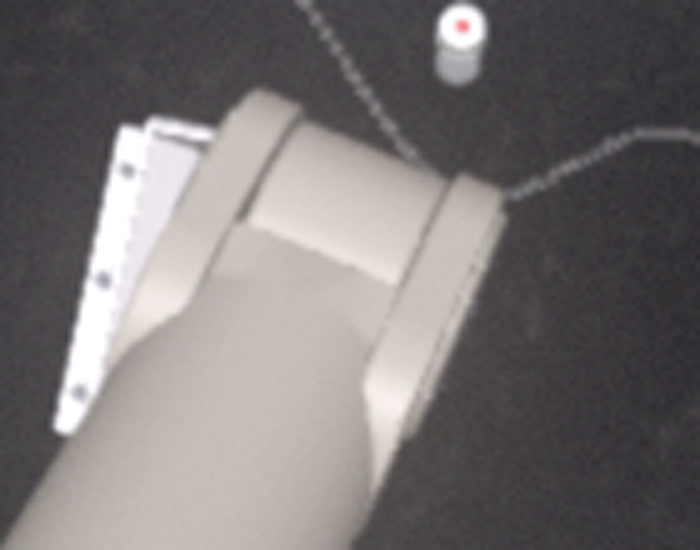

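The trap is on the ramp with a push of 4.6 N. By estimate the crest is about 27 mm ahead.

Call:
carry_out --series '[{"dx":0.0005,"dy":0.0025,"dz":0,"spin":0},{"dx":0.0005,"dy":0.0025,"dz":0,"spin":0},{"dx":0.0005,"dy":0.0025,"dz":0,"spin":0},{"dx":0.0005,"dy":0.0025,"dz":0,"spin":0},{"dx":0.0005,"dy":0.0025,"dz":0,"spin":0},{"dx":0.0005,"dy":0.0025,"dz":0,"spin":0},{"dx":0.0005,"dy":0.0025,"dz":0,"spin":0},{"dx":0.0005,"dy":0.0025,"dz":0,"spin":0}]'

```text
t: 8.03
position: [0.5428, 0.0011, 0.1922]
tcp_rot: [-1.117, 1.342, -1.347]
force: [-2.0, -7.9, 3.8]
width: 0.0516
```

Call:
carry_out --series '[{"dx":0.0004,"dy":0.002,"dz":0,"spin":0},{"dx":0.0004,"dy":0.002,"dz":0,"spin":0},{"dx":0.0004,"dy":0.002,"dz":0,"spin":0}]'

```text
t: 8.28
position: [0.544, 0.0068, 0.1923]
tcp_rot: [-1.118, 1.342, -1.348]
force: [-1.6, -7.3, 4.0]
width: 0.0517
```

Call:
carry_out --series '[{"dx":0.0004,"dy":0.002,"dz":0,"spin":0},{"dx":0.0004,"dy":0.002,"dz":0,"spin":0},{"dx":0.0004,"dy":0.002,"dz":0,"spin":0}]'

```text
t: 8.53
position: [0.5451, 0.0171, 0.1913]
tcp_rot: [-1.116, 1.344, -1.34]
force: [0.3, 0.5, 0.2]
width: 0.0521
```

Run:
```python
from h import *
s=camera("side")
cv2.imwrite("pics/s5.png",cv2.resize(s["pixels"][150:290,200:380,::-1],None,fx=4,fy=4))
t=telemetry.get_state();print(t["position"],t["force"])
```

```text
[0.54519223 0.01780162 0.1912311 ] [-0.23003164  0.77286028 -0.38346681]
```

View pics/s5.png

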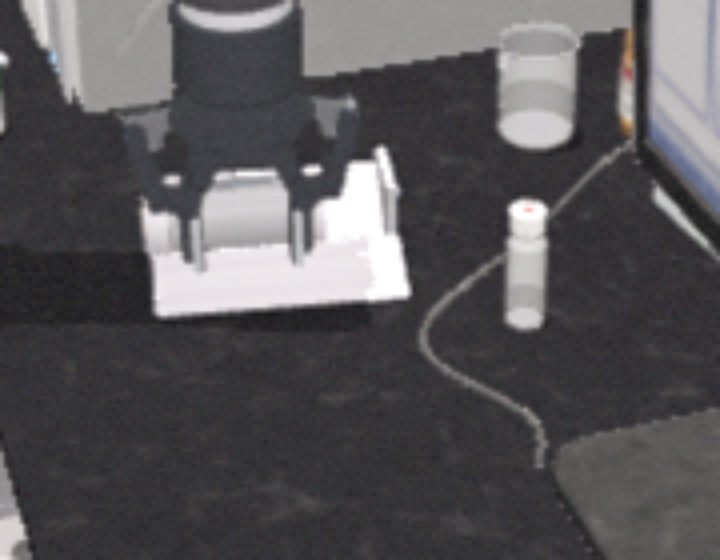

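The force fell to zero, so the trap has dropped past the crest. I'll back off, rise and look.

Call:
carry_out --series '[{"dx":-0.0018,"dy":-0.01,"dz":0,"spin":0},{"dx":-0.0036,"dy":-0.02,"dz":0,"spin":0},{"dx":-0.0018,"dy":-0.01,"dz":0,"spin":0},{"dx":0,"dy":0,"dz":0.03,"spin":0},{"dx":0,"dy":0,"dz":0.035,"spin":0},{"dx":-0.03,"dy":0,"dz":0.03,"spin":0},{"dx":-0.03,"dy":0,"dz":0,"spin":0},{"dx":-0.03,"dy":0,"dz":0,"spin":0},{"dx":-0.03,"dy":0,"dz":0,"spin":0},{"dx":0,"dy":0,"dz":0,"spin":0}]' --claw 255

```text
t: 9.42
position: [0.4119, -0.0256, 0.2844]
tcp_rot: [-1.121, 1.354, -1.336]
force: [-1.3, 0.5, -0.3]
width: -0.0002
```

Run:
```python
from h import *
s=camera("side");c=camera("top")
cv2.imwrite("pics/s6.png",cv2.resize(s["pixels"][150:290,200:380,::-1],None,fx=4,fy=4)); cv2.imwrite("pics/t6.png",cv2.resize(c["pixels"][160:270,195:335,::-1],None,fx=5,fy=5,interpolation=cv2.INTER_CUBIC))
print(telemetry.get_state()["position"],env.tcp_to_tips)
```

```text
[ 0.41723425 -0.02498237  0.28607945] 0.1734
```

View pics/s6.png

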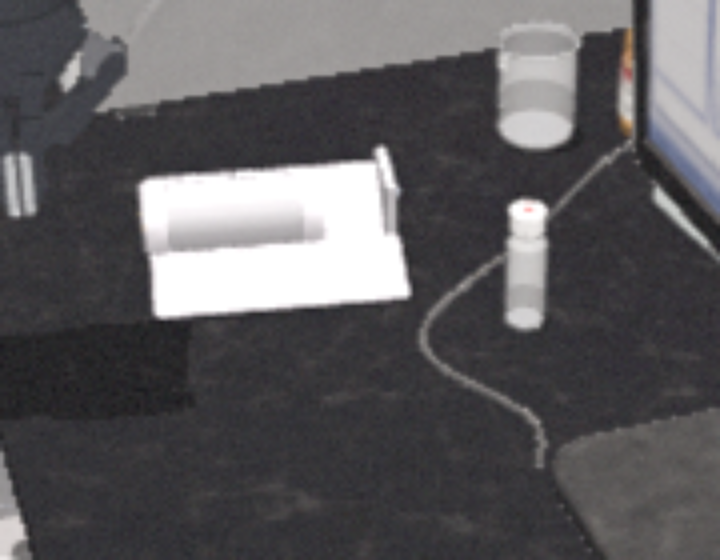

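View pics/t6.png

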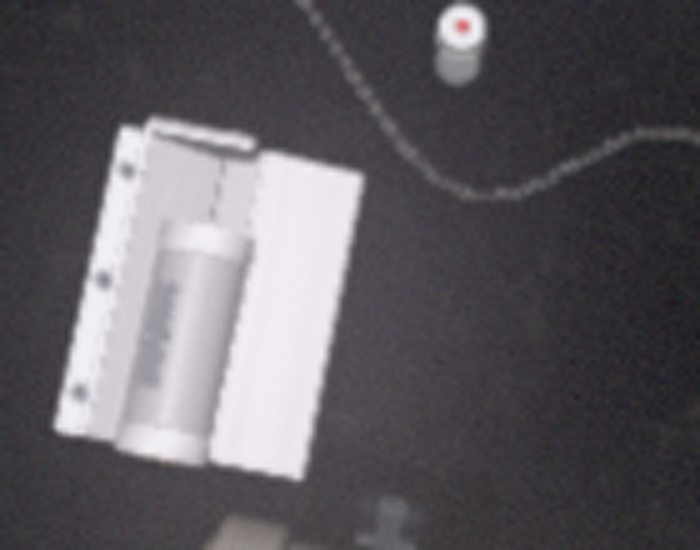

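Both views show the trap lying in the groove, parallel to it. Its far end is at about (205,225) in the top crop and its near end at about (162,461). Next I'll measure these and the closed tips.

Run:
```python
from h import *
from scipy.spatial.transform import Rotation as Ro
c=camera("top");s=camera("side")
f=lambda x,y:np.array([x/5+195-.4,y/5+160-.4])
th=-.183;u=np.array([np.cos(th),np.sin(th),0]);v=np.array([-u[1],u[0],0]);O=np.array([.580,.0595,0])
for p,z in((f(162,462),.0286),(f(206,222),.0506),(f(162,462),.02)):
    X=ray(c,p,z);print(X.round(4),"V:",((X-O)@u).round(4),((X-O)@v).round(4))
print("home",O+.005*u-.0025*v,"near end home",O-.05*u-.0025*v)
st=telemetry.get_state();P=np.array(st["position"]);M=Ro.from_rotvec(st["tcp_rot"]).as_matrix();print(P)
g=s["pixels"][175:225,190:225]
for d in(.165,.1734,.18,.186):print(d,proj(s,P+M@[0,d,0]))
cv2.imwrite("pics/s7.png",cv2.resize(s["pixels"][130:230,180:280,::-1],None,fx=6,fy=6,interpolation=cv2.INTER_CUBIC))
```

```text
[0.4911 0.0732 0.0286] V: -0.0899 -0.0027
[0.6012 0.053  0.0506] V: 0.022 -0.0025
[0.4913 0.0742 0.02  ] V: -0.0898 -0.0017
home [0.58446156 0.05613184 0.        ] near end home [0.53037994 0.06614076 0.        ]
[ 0.41927249 -0.02488614  0.28660922]
0.165 [209.56912684 196.94638511]
0.1734 [209.93109747 200.2456902 ]
0.18 [210.21349318 202.81968249]
0.186 [210.46869695 205.14582455]
```

View pics/s7.png

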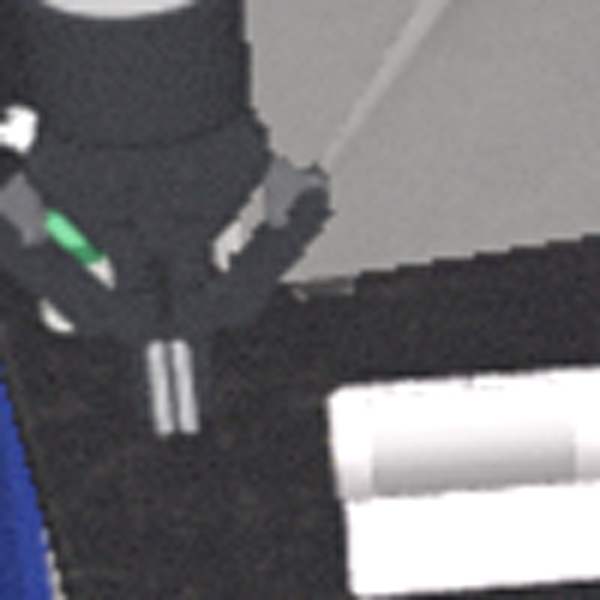

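Call:
carry_out --series '[{"dx":0.0024,"dy":0.007,"dz":0,"spin":6},{"dx":0.0024,"dy":0.007,"dz":0,"spin":6},{"dx":0.0024,"dy":0.007,"dz":0,"spin":6},{"dx":0.0024,"dy":0.007,"dz":0,"spin":6},{"dx":0.0024,"dy":0.007,"dz":0,"spin":6},{"dx":0.0024,"dy":0.007,"dz":0,"spin":6},{"dx":0.0024,"dy":0.007,"dz":0,"spin":6},{"dx":0.0024,"dy":0.007,"dz":0,"spin":6},{"dx":0.0024,"dy":0.007,"dz":0,"spin":6},{"dx":0.0024,"dy":0.007,"dz":0,"spin":6},{"dx":0.0024,"dy":0.007,"dz":0,"spin":6},{"dx":0.0024,"dy":0.007,"dz":0,"spin":6},{"dx":0.0024,"dy":0.007,"dz":0,"spin":6},{"dx":0.0024,"dy":0.007,"dz":0,"spin":6},{"dx":0.0024,"dy":0.007,"dz":0,"spin":6},{"dx":0,"dy":0,"dz":0,"spin":0},{"dx":0,"dy":0,"dz":0,"spin":0},{"dx":0,"dy":0,"dz":0,"spin":0}]'

```text
t: 11.12
position: [0.455, 0.0797, 0.286]
tcp_rot: [-1.567, 0.146, -0.146]
force: [0.7, -0.7, -0.4]
width: -0.0002
```

Call:
carry_out --series '[{"dx":0,"dy":0,"dz":-0.02,"spin":0},{"dx":0,"dy":0,"dz":-0.02,"spin":0},{"dx":0,"dy":0,"dz":-0.02,"spin":0},{"dx":0,"dy":0,"dz":-0.02,"spin":0},{"dx":0,"dy":0,"dz":-0.014,"spin":0},{"dx":0,"dy":0,"dz":0,"spin":0},{"dx":0,"dy":0,"dz":0,"spin":0}]'

```text
t: 11.7
position: [0.4543, 0.0797, 0.1918]
tcp_rot: [-1.567, 0.146, -0.144]
force: [-0.3, -0.3, 0.7]
width: -0.0
```

Run:
```python
from h import *
from scipy.spatial.transform import Rotation as Ro
s=camera("side");c=camera("top")
cv2.imwrite("pics/s8.png",cv2.resize(s["pixels"][130:250,190:310,::-1],None,fx=5,fy=5,interpolation=cv2.INTER_CUBIC)); cv2.imwrite("pics/t8.png",cv2.resize(c["pixels"][160:270,195:335,::-1],None,fx=5,fy=5,interpolation=cv2.INTER_CUBIC))
t=telemetry.get_state();print(t["position"],t["force"],Ro.from_rotvec(t["tcp_rot"]).as_matrix().round(3))
```

```text
[0.45519851 0.08000734 0.19308704] [-0.18008295 -0.15990818 -0.20349361] [[ 0.983  0.002  0.183]
 [-0.183  0.     0.983]
 [ 0.002 -1.     0.001]]
```

View pics/s8.png

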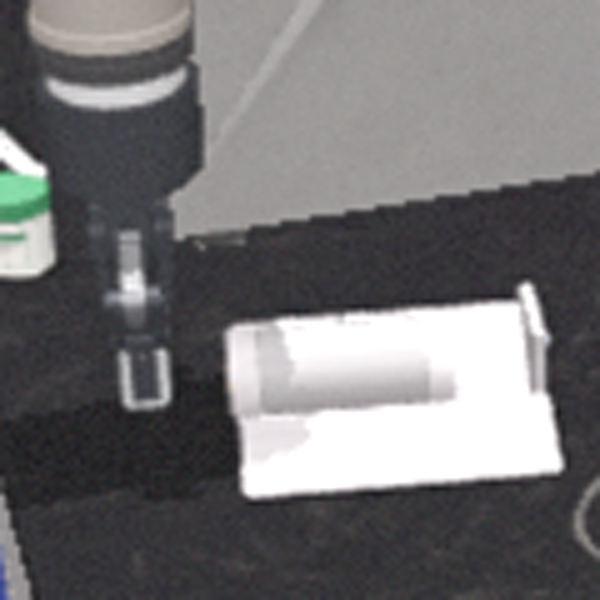

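View pics/t8.png

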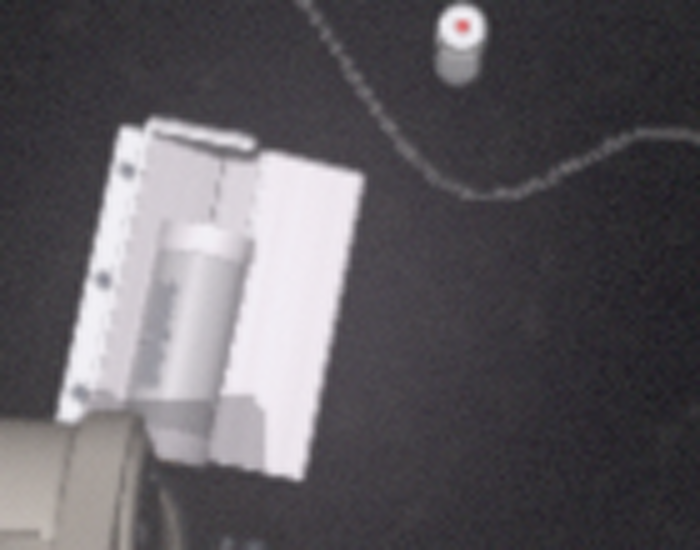

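The tips are about 22 mm short of the trap's near end and lined up with it. I'll push along the groove, then in small steps watching the force.

Call:
carry_out --series '[{"dx":0.0049,"dy":-0.0009,"dz":0,"spin":0},{"dx":0.0049,"dy":-0.0009,"dz":0,"spin":0},{"dx":0.0049,"dy":-0.0009,"dz":0,"spin":0},{"dx":0.002,"dy":-0.0004,"dz":0,"spin":0},{"dx":0.002,"dy":-0.0004,"dz":0,"spin":0},{"dx":0.002,"dy":-0.0004,"dz":0,"spin":0},{"dx":0.002,"dy":-0.0004,"dz":0,"spin":0},{"dx":0.002,"dy":-0.0004,"dz":0,"spin":0},{"dx":0.002,"dy":-0.0004,"dz":0,"spin":0},{"dx":0.002,"dy":-0.0004,"dz":0,"spin":0},{"dx":0.002,"dy":-0.0004,"dz":0,"spin":0},{"dx":0.002,"dy":-0.0004,"dz":0,"spin":0},{"dx":0.002,"dy":-0.0004,"dz":0,"spin":0}]'

```text
t: 12.88
position: [0.4885, 0.0737, 0.1918]
tcp_rot: [-1.566, 0.145, -0.141]
force: [-2.5, -0.4, -0.2]
width: -0.0
```

Call:
carry_out --series '[{"dx":0.002,"dy":-0.0004,"dz":0,"spin":0},{"dx":0.002,"dy":-0.0004,"dz":0,"spin":0},{"dx":0.002,"dy":-0.0004,"dz":0,"spin":0},{"dx":0.002,"dy":-0.0004,"dz":0,"spin":0},{"dx":0.002,"dy":-0.0004,"dz":0,"spin":0},{"dx":0.002,"dy":-0.0004,"dz":0,"spin":0},{"dx":0.002,"dy":-0.0004,"dz":0,"spin":0}]'

```text
t: 13.47
position: [0.5034, 0.0708, 0.1921]
tcp_rot: [-1.566, 0.143, -0.144]
force: [-1.9, 1.0, -1.6]
width: 0.0002
```

Run:
```python
from h import *
s=camera("side")
cv2.imwrite("pics/s9.png",cv2.resize(s["pixels"][130:250,190:310,::-1],None,fx=5,fy=5,interpolation=cv2.INTER_CUBIC))
t=telemetry.get_state();print(t["position"],t["force"])
```

```text
[0.50382045 0.07068371 0.19224946] [-0.91650241  0.52442953 -1.49501875]
```

View pics/s9.png

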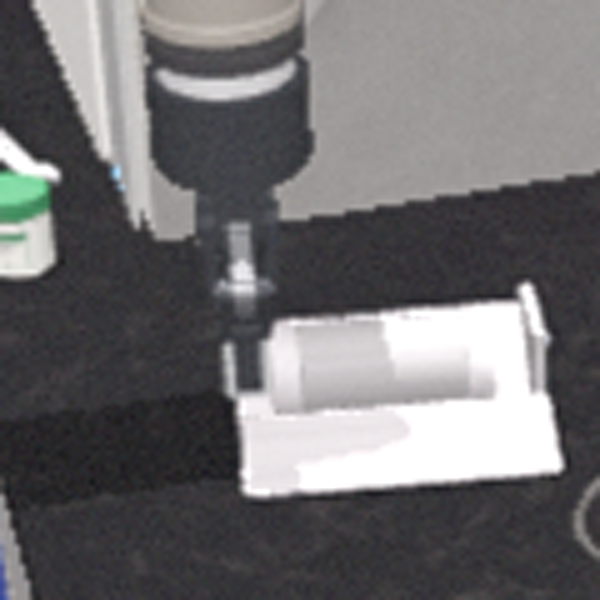

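The trap is sliding, and the gap to the plate is about 7 px (roughly 15 mm).

Call:
carry_out --series '[{"dx":0.002,"dy":-0.0004,"dz":0,"spin":0},{"dx":0.002,"dy":-0.0004,"dz":0,"spin":0},{"dx":0.002,"dy":-0.0004,"dz":0,"spin":0},{"dx":0.002,"dy":-0.0004,"dz":0,"spin":0},{"dx":0.002,"dy":-0.0004,"dz":0,"spin":0}]'

```text
t: 13.93
position: [0.5134, 0.0688, 0.1922]
tcp_rot: [-1.566, 0.143, -0.144]
force: [-2.5, 0.2, 1.0]
width: 0.0
```

Call:
carry_out --series '[{"dx":0.001,"dy":-0.0002,"dz":0,"spin":0},{"dx":0.001,"dy":-0.0002,"dz":0,"spin":0},{"dx":0.001,"dy":-0.0002,"dz":0,"spin":0}]'

```text
t: 14.18
position: [0.5161, 0.0683, 0.1921]
tcp_rot: [-1.566, 0.144, -0.143]
force: [-2.9, 1.3, 1.1]
width: 0.0001
```

Call:
carry_out --series '[{"dx":0.001,"dy":-0.0002,"dz":0,"spin":0},{"dx":0.001,"dy":-0.0002,"dz":0,"spin":0}]'

```text
t: 14.35
position: [0.5182, 0.0678, 0.1922]
tcp_rot: [-1.566, 0.143, -0.143]
force: [-1.8, 0.5, 0.4]
width: 0.0001
```

Call:
carry_out --series '[{"dx":0.001,"dy":-0.0002,"dz":0,"spin":0},{"dx":0.001,"dy":-0.0002,"dz":0,"spin":0}]'

```text
t: 14.52
position: [0.5203, 0.0675, 0.1922]
tcp_rot: [-1.566, 0.143, -0.143]
force: [-1.9, 0.7, -0.1]
width: -0.0002
```

Call:
carry_out --series '[{"dx":0.001,"dy":-0.0002,"dz":0,"spin":0},{"dx":0.0005,"dy":-0.0001,"dz":0,"spin":0}]'

```text
t: 14.68
position: [0.5216, 0.0672, 0.1922]
tcp_rot: [-1.566, 0.144, -0.143]
force: [-4.1, 1.5, 2.1]
width: -0.0
```

Run:
```python
from h import *
s=camera("side");c=camera("top")
a=cv2.resize(s["pixels"][170:240,225:315,::-1],None,fx=6,fy=6,interpolation=cv2.INTER_CUBIC)
cv2.imwrite("pics/s10.png",a)
t=telemetry.get_state();print(t["position"],t["force"])
```

```text
[0.52160752 0.06718471 0.19215601] [-3.02545071  0.95530063  0.21145631]
```

View pics/s10.png

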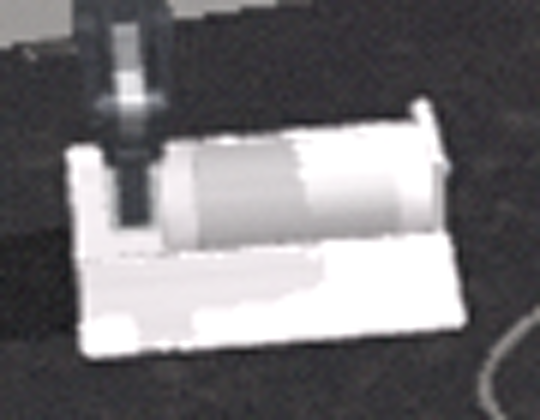

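The trap's far end is at the plate, or nearly so. I'll keep going until the force clearly rises.

Call:
carry_out --series '[{"dx":0.001,"dy":-0.0002,"dz":0,"spin":0},{"dx":0,"dy":0,"dz":0,"spin":0}]'

```text
t: 14.95
position: [0.5219, 0.0671, 0.192]
tcp_rot: [-1.566, 0.145, -0.141]
force: [-5.3, 1.7, 2.3]
width: 0.0
```

Call:
carry_out --series '[{"dx":0.001,"dy":-0.0002,"dz":0,"spin":0},{"dx":0,"dy":0,"dz":0,"spin":0}]'

```text
t: 15.12
position: [0.5223, 0.067, 0.1918]
tcp_rot: [-1.566, 0.147, -0.139]
force: [-6.1, 1.1, 4.0]
width: -0.0002
```

Call:
carry_out --series '[{"dx":0.001,"dy":-0.0002,"dz":0,"spin":0},{"dx":0.001,"dy":-0.0002,"dz":0,"spin":0},{"dx":0,"dy":0,"dz":0,"spin":0}]'

```text
t: 15.37
position: [0.5229, 0.0669, 0.1914]
tcp_rot: [-1.566, 0.15, -0.136]
force: [-9.6, 1.8, 6.0]
width: -0.0001
```

The force rises to 9.6 N with almost no movement, so the trap is hard against the plate. I'll retreat straight back and check.

Call:
carry_out --series '[{"dx":-0.002,"dy":0.0004,"dz":0,"spin":0},{"dx":-0.003,"dy":0.0006,"dz":0,"spin":0},{"dx":-0.005,"dy":0.0009,"dz":0,"spin":0},{"dx":-0.01,"dy":0.0018,"dz":0,"spin":0},{"dx":-0.015,"dy":0.0027,"dz":0,"spin":0},{"dx":-0.02,"dy":0.0036,"dz":0.005,"spin":0},{"dx":-0.02,"dy":0.0036,"dz":0.02,"spin":0},{"dx":-0.01,"dy":0.0018,"dz":0.03,"spin":0},{"dx":-0.01,"dy":0,"dz":0.03,"spin":0},{"dx":0,"dy":-0.025,"dz":0.03,"spin":0},{"dx":0,"dy":-0.03,"dz":0,"spin":0},{"dx":0,"dy":-0.03,"dz":0,"spin":0},{"dx":0,"dy":-0.03,"dz":0,"spin":0},{"dx":0,"dy":-0.03,"dz":0,"spin":0},{"dx":0,"dy":0,"dz":0,"spin":0},{"dx":0,"dy":0,"dz":0,"spin":0}]'

```text
t: 16.7
position: [0.4308, -0.0659, 0.3078]
tcp_rot: [-1.566, 0.146, -0.151]
force: [-0.2, -0.0, 0.0]
width: -0.0002
```

Run:
```python
from h import *
s=camera("side");c=camera("top")
a=cv2.resize(s["pixels"][170:240,225:315,::-1],None,fx=6,fy=6,interpolation=cv2.INTER_CUBIC);b=cv2.resize(c["pixels"][170:240,195:285,::-1],None,fx=6,fy=6,interpolation=cv2.INTER_CUBIC)
cv2.imwrite("pics/s11.png",a);cv2.imwrite("pics/t11.png",b)
cv2.imwrite("pics/full11.png",c["pixels"][:,:,::-1])
t=telemetry.get_state();print(t["t"],t["position"],t["force"])
```

```text
16.8 [ 0.43097051 -0.06305353  0.30740432] [-0.09111515 -0.1847345   0.22866455]
```

View pics/s11.png

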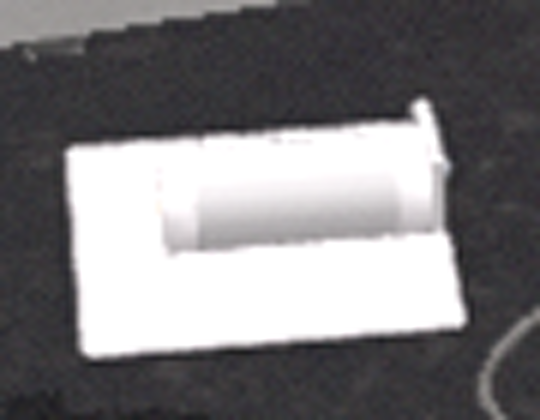

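View pics/t11.png

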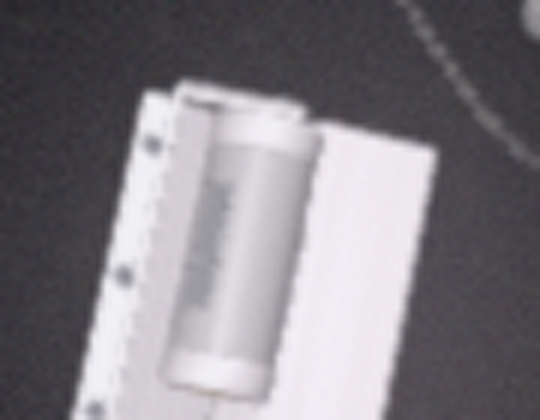

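View pics/full11.png

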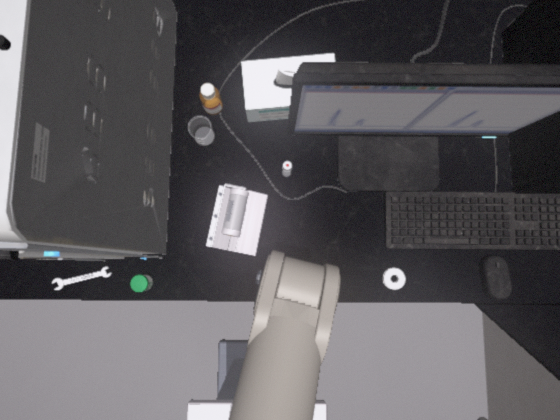

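The trap sits flush against the plate and the bystanders look unmoved. One last numeric check before handing in.

Run:
```python
from h import *
c=camera("top")
th=-.183;u=np.array([np.cos(th),np.sin(th),0]);v=np.array([-u[1],u[0],0]);O=np.array([.580,.0595,0])
X=ray(c,(217/6+195-.4,393/6+170-.4),.0286)-O; print("near end V",X@u,X@v)
for n,p,z in(("vial",(287,164),.077),("tape",(394,279),.016)): print(n,ray(c,p,z))
print(env.job_done())
```

```text
near end V -0.049625212001303265 -0.003258409021630826
vial [ 0.69079284 -0.06432069  0.077     ]
tape [ 0.43182023 -0.31897948  0.016     ]
the job is handed in; nothing more can be done
None
```

The trap is in the V groove with its far end against the stop plate, and the job was handed in at about 17 s of the 48 s allowed. I pushed its side with two partly open fingers, turning it parallel to the groove on the way. It rolled over the ramp and dropped in. I then pushed it endwise with the fingers closed and backed away.

**Checks that agreed:**
- **Against the plate:** the push force rose from about 2 N to 9.6 N with almost no further movement. The top view then put the trap's near end at x = -49.6 mm in the V-block's frame, where -50 mm is right for home.
- **Seat in the groove:** y measured -3.3 mm against -2.5 mm, and the trap looks parallel to the groove in both views.
- **Arm clear:** contact force is about zero after backing off.

**Less certain:**
- **Bystanders:** I only saw in the last top picture that the vial, reel and jar look unmoved. The vial and reel positions printed at the end reused the first pixel positions, so they are not a new measurement.
- **Rolling on the bench:** I worked out more than 1 rad of roll before the ramp from the distance pushed, and did not measure the angle. The label's changed position in the pictures shows that it turned.

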